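# Fit and hold the battery pack of the cellar lamp

## Robot

A 7-joint arm with a two-finger parallel gripper is mounted at the origin on the work surface. World frame = base frame: x ahead of the robot, y to its left, z up, the work surface at z = 0. Lengths are in m, angles in rad, forces in N, time in s.
With the tool pointing down it reaches from about 0.425 to 0.875 m from the base axis. Payload 4.7 kg.
Tool frame: the origin (TCP) lies on the centre line of the jaws, within the pads' length; the fingertips stand 22 mm ahead of it and the grasp point (between the pads) lies 3 mm ahead of it; z points along the fingers, y is the line along which they close (so a half turn about z gives the same grasp; the last joint's range is limited). The gripper opens to 85 mm and grips with 20 to 120 N. Pads are 22 mm wide; open, the fingers measure 114 mm over their backs; the gripper's body (76 mm by 85 mm) begins 54 mm behind the grasp point. The pads swing forward as they close: fully open they stand 13 mm farther back than shut.
Start: joints at [-1.273, 0.321, -0.07, 1.45, 0.023, 1.371, -0.057], TCP at [0.182, 0.624, 0.253] pointing down, gripper open.
Joint ranges: [-2.86, 2.86], [-0.3, 2.09], [-1.38, 1.24], [0.06, 2.45], [-1.56, 4.7], [0.09, 2.05], [-2.69, 2.69]. Speed limits (rad/s): [2.57, 2.57, 3.14, 3.14, 3.14, 3.14, 3.14].

## Interface

Orientations are given as a unit quaternion [x, y, z, w].
In Python, from rig import manip gives the robot as it stands.
- The arm moves only by the shell command python3 inch.py 'ROWS' [FORCE]. ROWS is a JSON list that holds a single list of rows (three levels of brackets), with 1 to 12 rows, each of 5 numbers: dx, dy, dz in units of 20 mm, then a turn about the tool's z in rad, then the finger opening in m; each row shifts and turns the commanded pose from where the row before left it, along the tool's axes as they then stand; what a row does not reach is not made up. A row lasts 1/12 s, in which the tool goes at most 0.0417 m and 0.125 rad, less where a joint would pass 70% of its speed; a pose out of reach is approached as far as the arm can. The fingers move at their own pace and stop on an object; FORCE is the grip in N (left out, the last holds). Time passes only in rows, so rows that do not move let the fingers close. It prints the time, the measured TCP pose, the force, the opening and the grip force at its end. Input that does not fit is refused with a message, and nothing moves.
- manip.observe(): the state, without advancing time (a new reading comes with each control period).
- manip.camera(name): name is "side" or "top" or "wrist"; returns a dict with "img" (384x512x3 uint8, blue, green, red), "z_map" (384x512 float32, m along the optical axis (not along the pixel's ray), 0 where there is no reading), "camera_matrix" (3x3 intrinsics, pixels), "T" (4x4, takes a point from camera to world coordinates). Camera axes: x right, y up, looking along -z (the intrinsics and any distortion apply to the point x, -y, -z); pixel columns grow to the right and rows downward; lengths in m; the calibration is good to about 2 mm. A picture is of the moment at which its call begins.
- manip.finish_job(): hands the job in; it is judged then, once.
The state is a dict: "time": time; "joint_positions": joint angles; "qd": joint speeds; "joint_efforts": joint torques, N m; "ee_pos": TCP position; "eef_rot": TCP orientation; "ft_force": force on the tool from outside, world axes, zero at the start; "moment": the same for the moment, N m; "grip_width": finger opening in m; "finger_force": force on a finger pad.
Only numpy, scipy, OpenCV 4.12 (cv2) and the standard library are available. Lean on these libraries where they do the work, as an engineer would, in place of code of your own. Each camera call takes 0.05 s, during which the arm holds its last target. There are 200 camera calls.

## Task

Slide the flat cover of the grey lamp box all the way open, then put the battery pack with the two side pins into the uncovered well, push it fully home against the spring until its collar lies on the box, and twist it a quarter turn clockwise (seen from above). Its springs turn it back when it is released, so finish still gripping the pack, holding it down and turned. Leave everything else on the table where it stands.

Things in the scene. Friction and masses are not known exactly. Their poses are not given: they have to be found in the camera images.
- lamp_box: Grey box fixed to the table, 116 mm (x) by 302 mm (y) by 60 mm high. Origin at table level under the axis of its round well, z up; it spans y = -140 to +162 mm. A glass lamp dome 80 mm across stands at y = -92 mm, 41 mm above the flat deck. Two guide rails for the cover run along y on the deck, 9 mm high, 90 mm apart inside, from y = -43 to +159 mm.
- well (a point): Centre of the well's mouth, at deck height, 60 mm above the table; axes as lamp_box. A hole 44 mm across in a 10 mm thick steel throat, with two notches for pins towards +x and -x, at least 13 mm wide, reaching 31 mm from the axis. Below the throat there is room for the pins to turn clockwise from above; a stop blocks anticlockwise.
- cover (a joint): Flat aluminium cover 86 x 84 x 6 mm on the deck between the rails; slides along the box's +y and stays where left (about 2 N of friction). Value in m: 0 = centred over the well, 0.100 = fully open.
- cover_grip (a point): Middle of the top edge of the cover's upright grip rib: 44 mm long (box x), 12 mm thick (box y), rising 25 mm above the plate. The point is 31 mm above the deck and 25 mm to the box's +y side of the cover's centre; it moves with the cover. Axes as lamp_box.
- plunger (a joint): Spring-loaded brass disc, 34 mm across, in the well. Value in m, grows as it is pressed down: 0 at rest (its face 12 mm below the deck), 0.018 when the pack is fully home. Spring: 3.5 N at rest, 8 N at home.
- turn_ring (a joint): Hidden ring under the throat that the pins carry round. Value in rad, clockwise from above: 0 at rest, hard stop at 1.4. The pins meet its lugs about 0.2 rad into the twist from the notches, so a quarter turn of the pack brings it to about 1.37. Its spring turns it back with 0.10 N m at rest, growing to 0.21 N m.
- pack: Loose battery pack standing upright, 0.15 to 0.31 kg. Origin at the centre of its underside, z up. Round black nose 40 mm across, 30 mm tall, bevelled to 34 mm at the foot; two steel pins 6 mm thick along +x and -x, to 27 mm from the axis, 8 mm above the underside; black collar 60 mm across from 30 to 35 mm height. Fully home, the collar lies on the deck: underside 30 mm above the table.
- wing (a point): Middle of the top of the pack's grey grip wing, 71 mm above its underside; axes as pack. The wing stands on the collar: 54 mm long (pack x, in line with the pins), 18 mm thick (pack y), 36 mm tall. The pack is the same after a half turn. Its pins are clear below the throat, free to turn, once the collar is less than 9 mm above the deck.
- wide_pack: Bystander: a wider plain battery pack, black, 66 mm across and 40 mm tall with a round grey knob 28 mm across up to 62 mm height, no pins. Origin under its centre.
- jar: Bystander: glass jar with steel lid, 60 mm across, 75 mm tall. Origin under its centre.
- mug: Bystander: white mug, 76 mm across, 85 mm tall, handle at +y. Origin under its centre.
- can: Bystander: can, 68 mm across, 100 mm tall. Origin under its centre.
- carton: Bystander: cardboard carton 100 x 140 x 70 mm. Origin under its centre.
- screwdriver: Bystander: screwdriver lying along its x. Origin under its middle.
- bowl: Bystander: white bowl, 104 mm across, 50 mm tall. Origin under its centre.

How it is judged:
On the way, in this order (a step that is already met when the one before it is completed fails the run):
1. the cover is slid open (value of joint cover above 0.085 m), for 0.1 s.
2. the pack is pushed home into the well, not yet turned (z of pack in the frame of lamp_box below 0.034 m and horizontal distance between pack and well below 0.006 m and angle between pack's own z axis and vertical below 0.12 rad and value of joint turn_ring below 0.4 rad), for 0.05 s.
3. the pack is turned clockwise, still pressed down (z of pack in the frame of lamp_box below 0.034 m and horizontal distance between pack and well below 0.006 m and angle between pack's own z axis and vertical below 0.12 rad and value of joint turn_ring above 1.05 rad), for 0.2 s.
At the end, for the whole second after the job is handed in: Gripper still holding the pack (over 2 N) in the well, at rest: collar within 4 mm of the deck, within 6 mm of the axis, tilt under 0.12 rad, turn ring past 1.05 rad (pack turned about 1.25 rad or more), cover open by more than 85 mm (all of step 3 and value of joint plunger above 0.012 m and contact force between the fingers and pack above 2 N and value of joint cover above 0.085 m and angular speed of pack below 0.3 rad/s); the arm keeps its last pose, push and grip.
It fails at once if another thing on the table is moved by more than 30 mm (distance of any of wide_pack, jar, mug, can, carton, screwdriver, bowl from where it was at the start of the episode above 0.03 m).
It also fails if it takes over 64 s, if anything falls off the work surface, if the arm or the gripper's body presses on something with over 40 N, if the wrist force passes 120 N, or if a joint passes its speed limit or range.

## Working session

There is one attempt and no reset: what is moved stays moved. The work goes in short steps, Python scripts to look and compute and a shell command to move; the robot and the scene stay as the last step left them, time stands still between calls to the robot, and variables do not carry over. Pictures are saved under pics/ and viewed, at most 10 in all, crops included, and the job is handed in when it is done.

```bash
ls; mkdir -p pics
python3 - <<'E'
from rig import manip
import cv2,numpy as np
s=manip.observe();print({k:np.round(v,3) for k,v in s.items()})
ims={}
for n in("top","side"):
    c=manip.camera(n);np.savez(f"{n}0.npz",**c)
    cv2.imwrite(f"pics/{n}0.png",c["img"]);print(n,np.round(c["camera_matrix"],1).tolist(),np.round(c["T"],3).tolist(),(c["z_map"]>0).mean(), [k for k in c])
E
```

```text
inch.py
pics
rig.py
{'time': np.float64(0.0), 'joint_positions': array([-1.273,  0.322, -0.07 ,  1.452,  0.023,  1.371, -0.057]), 'qd': array([-0.001,  0.   ,  0.   , -0.001, -0.001,  0.001,  0.   ]), 'joint_efforts': array([ 0.0000e+00, -4.9359e+01, -3.8200e-01, -3.1433e+01,  1.3000e-02,
        1.1000e-02,  0.0000e+00]), 'ee_pos': array([0.182, 0.624, 0.252]), 'eef_rot': array([ 0.141,  0.99 , -0.001, -0.   ]), 'ft_force': array([0.308, 0.385, 0.812]), 'moment': array([-0.016, -0.027,  0.015]), 'finger_force': np.float64(0.0), 'grip_width': np.float64(0.085)}
top [[356.2, 0.0, 253.5], [0.0, 356.2, 189.9], [0.0, 0.0, 1.0]] [[-0.1, 0.97, -0.22, 0.377], [-0.995, -0.097, 0.025, -0.009], [0.003, 0.222, 0.975, 1.0], [0.0, 0.0, 0.0, 1.0]] 0.9959513346354166 ['img', 'z_map', 'camera_matrix', 'T']
side [[439.1, 0.0, 258.6], [0.0, 439.1, 195.0], [0.0, 0.0, 1.0]] [[-0.988, 0.117, -0.102, 0.472], [-0.154, -0.646, 0.748, 0.826], [0.021, 0.755, 0.656, 0.824], [0.0, 0.0, 0.0, 1.0]] 0.9958343505859375 ['img', 'z_map', 'camera_matrix', 'T']
```

View pics/top0.png

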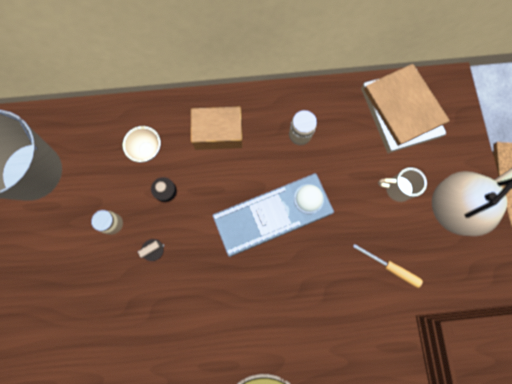

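View pics/side0.png

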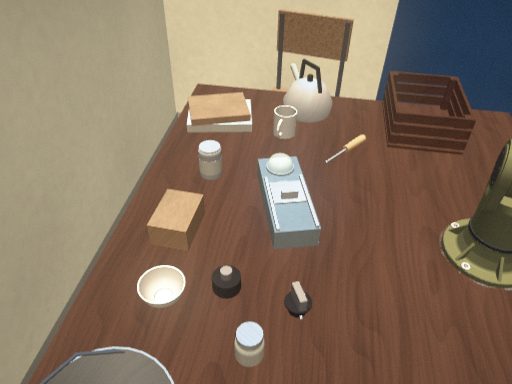

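The top view shows the box with its dome at (310,198), the cover rib near (269,215), the pack at (151,249) and the wide pack at (163,189). In the side view the pack is at (298,300), the rib at (290,194) and the dome at (280,162). I'll crop these for more detail.

```bash
cat > h.py <<'E'
import numpy as np,cv2
def ray(c,u,v):
    K=c["camera_matrix"];T=c["T"]
    d=np.array([(u-K[0,2])/K[0,0],-(v-K[1,2])/K[1,1],-1.0])
    return T[:3,3],T[:3,:3]@d
def plane(c,u,v,z):
    o,d=ray(c,u,v);return o+d*(z-o[2])/d[2]
def tri(c1,p1,c2,p2):
    o1,d1=ray(c1,*p1);o2,d2=ray(c2,*p2)
    A=np.stack([d1,-d2],1);s=np.linalg.lstsq(A,o2-o1,rcond=None)[0]
    a=o1+s[0]*d1;b=o2+s[1]*d2
    return (a+b)/2,np.linalg.norm(a-b)
def cloud(c):
    K=c["camera_matrix"];z=c["z_map"];v,u=np.mgrid[:z.shape[0],:z.shape[1]]
    p=np.stack([(u-K[0,2])/K[0,0]*z,-(v-K[1,2])/K[1,1]*z,-z],-1)
    return p@c["T"][:3,:3].T+c["T"][:3,3]
def load(n): return dict(np.load(n+".npz"))
E
python3 - <<'E'
from h import *
t=load("top0");s=load("side0")
def crop(im,x,y,w,h): return cv2.resize(im[y:y+h,x:x+w],(400,300),interpolation=cv2.INTER_CUBIC)
a=np.hstack([crop(t["img"],206,166,136,102),crop(t["img"],122,225,60,45)])
b=np.hstack([crop(s["img"],230,150,128,96),crop(s["img"],268,275,64,48)])
cv2.imwrite("pics/crops0.png",np.vstack([a,b]))
for n,c in(("t",t),("s",s)):
    P=cloud(c);ix={"t":[(269,213),(310,198),(151,249),(300,230),(163,187),(240,240)],"s":[(290,194),(280,162),(298,290),(298,230),(226,272)]}[n]
    for u,v in ix: print(n,u,v,np.round(P[v,u],3))
E
```

```text
t 269 213 [ 0.521 -0.068  0.066]
t 310 198 [ 0.544 -0.175  0.1  ]
t 151 249 [0.458 0.245 0.071]
t 300 230 [ 0.475 -0.153  0.   ]
t 163 187 [0.621 0.21  0.061]
t 240 240 [0.459 0.015 0.06 ]
s 290 194 [ 0.509 -0.04   0.081]
s 280 162 [ 0.549 -0.154  0.095]
s 298 290 [0.462 0.254 0.073]
s 298 230 [0.477 0.066 0.06 ]
s 226 272 [0.622 0.224 0.061]
```

View pics/crops0.png

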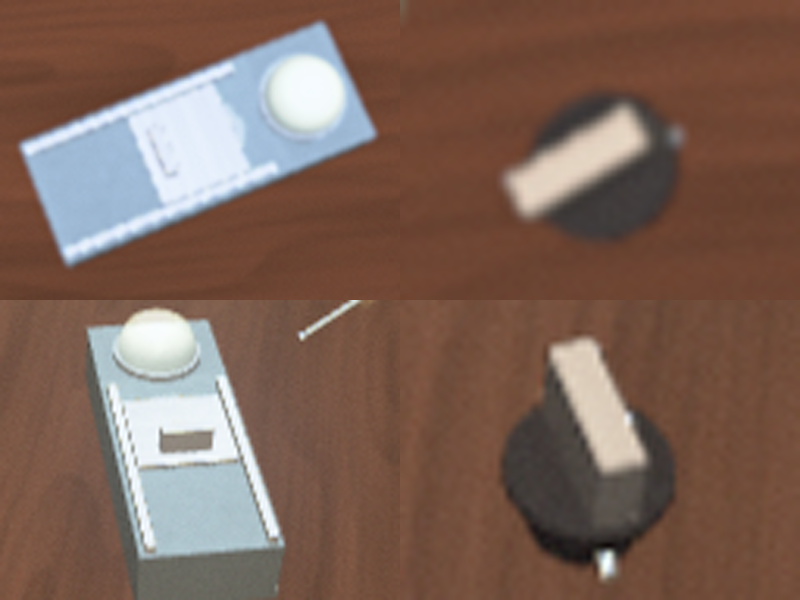

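The crops show the wing top as a beige bar (top about (146,249), side about (297,289)), the deck quad with its rails, and the rib's dark vertical side at about (290,194). Next I'll measure by masks in both views.

Run:
```python
from h import *
t=load("top0");s=load("side0")
def rectof(c,m,z):
    cs,_=cv2.findContours(m.astype(np.uint8),cv2.RETR_EXTERNAL,cv2.CHAIN_APPROX_NONE)
    k=max(cs,key=cv2.contourArea)
    q=np.array([plane(c,*p[0],z)[:2] for p in k])
    r=cv2.minAreaRect((q*1000).astype(np.float32));M=cv2.moments(k)
    return r,(M['m10']/M['m00'],M['m01']/M['m00'])
def win(m,x0,y0,x1,y1):
    o=np.zeros_like(m);o[y0:y1,x0:x1]=m[y0:y1,x0:x1];return o
W={}
for n,c,w in(("t",t,(130,230,175,265)),("s",s,(275,275,320,325))):
    im=c["img"].astype(int)
    m=win((im.min(2)>115)&(im[...,2]>im[...,0]+8),*w)   # wing top
    r,p=rectof(c,m,.071);W[n]=p;print(n,"wing",r,np.round(p,1))
print("wing tri",tri(t,W["t"],s,W["s"]))
B={}
for n,c,w in(("t",t,(205,165,345,260)),("s",s,(250,145,325,250))):
    im=c["img"].astype(int)
    P=cloud(c)
    m=win((im[...,0]>im[...,2]+5)|(im.min(2)>140),*w)
    if n=="s": m&=(P[...,2]>.052)
    r,p=rectof(c,m,.06);print(n,"box",r)
    d=win((np.abs(P[...,2]-.06)<.006),*w); q=P[d]
    print("deck z",np.median(q[:,2]),cv2.minAreaRect((q[:,:2]*1000).astype(np.float32)))
    # rib from heights
    print()
# corners of the deck in both views, by approxPoly
for n,c,w in(("t",t,(205,165,345,260)),("s",s,(250,145,325,250))):
    im=c["img"].astype(int)
    P=cloud(c);q=P.reshape(-1,3);m=win((P[...,2]>.084)&(P[...,2]<.097),*w)
    q=P[m];print(n,"z 84-97",len(q),)
    if len(q): 
        k=q[q[:,1]>-.1]; print("rib?",len(k),k.mean(0) if len(k) else "", cv2.minAreaRect((k[:,:2]*1000).astype(np.float32)) if len(k) else "")
```

```text
t wing ((459.0438537597656, 252.36907958984375), (18.948583602905273, 54.72589111328125), 26.047544479370117) [148.1 248.7]
s wing ((459.11016845703125, 255.17236328125), (16.497589111328125, 53.69930648803711), 25.051963806152344) [299.1 291.5]
wing tri (array([0.4591423 , 0.2533995 , 0.06797764]), np.float64(0.0005038875475414881))
t box ((520.2088623046875, -78.78829956054688), (119.37274932861328, 303.9844970703125), 16.65431022644043)
deck z 0.06035324581793261 ((521.9130249023438, -79.06991577148438), (116.56172943115234, 302.2909851074219), 16.662946701049805)

s box ((524.4148559570312, -87.97608947753906), (117.07734680175781, 324.8880920410156), 16.72072410583496)
deck z 0.06188214019881033 ((521.4070434570312, -78.31245422363281), (117.27462005615234, 310.861328125), 16.70903205871582)

t z 84-97 377
rib? 81 [ 0.51106606 -0.04544828  0.09077434] ((511.64666748046875, -45.28713607788086), (43.749271392822266, 11.757119178771973), 16.778732299804688)
s z 84-97 258
rib? 90 [ 0.51151225 -0.04152844  0.0905885 ] ((511.90582275390625, -43.99077606201172), (42.51227569580078, 16.32660675048828), 19.01163101196289)
```

The box, rib and wing sizes and heights all agree with the text. Well ≈ (0.525,-0.089), box yaw 16.66°, cover already open by about 22 mm. Next comes the delta helper and a pin check.

```bash
cat >> h.py <<'E'
from scipy.spatial.transform import Rotation as R
def delta(target,phi=None):
    "tool-axes shift from measured pose to target (world); phi=wanted world angle of tool y, deg"
    from rig import manip
    s=manip.observe();A=R.from_quat(s["eef_rot"]).as_matrix()
    f=np.degrees(np.arctan2(A[1,1],A[0,1]))
    print("t",round(float(s["time"]),2),"pos",np.round(s["ee_pos"],4),"phi",round(f,2),"tilt",round(float(np.degrees(np.arccos(-A[2,2]))),2),"j7",round(float(s["joint_positions"][6]),2))
    print("shift now ",np.round(A.T@(np.array(target)-s["ee_pos"]),4))
    if phi is not None:
        a=(f-phi+180)%360-180; print("turn rad",round(float(np.radians(a)),4))
        p=np.radians(phi);B=np.array([[-np.sin(p),np.cos(p),0],[np.cos(p),np.sin(p),0],[0,0,-1]]).T
        print("shift after turn",np.round(B.T@(np.array(target)-s["ee_pos"]),4))
E
python3 - <<'E'
from h import *
t=load("top0");s=load("side0")
print("pin",plane(t,163.2,245.2,.008),plane(s,268+606/6.25-400/6.25,275+(565-300)/6.25,.008))
delta([.5117,-.0447,.20],106.66)
E
```

```text
pin [0.47008292 0.2284474  0.008     ] [0.44809595 0.27520224 0.008     ]
t 0.1 pos [0.1819 0.6236 0.2523] phi 73.74 tilt 0.1 j7 -0.06
shift now  [-0.5037 -0.5491  0.0533]
turn rad -0.5745
shift after turn [-0.1244 -0.7348  0.0523]
```

Careful with the scale: shifts go in units of 20 mm. That gives: -0.04 m is -2.

```bash
python3 inch.py '[[[0, 0, 0, -0.115, 0.085], [0, 0, 0, -0.115, 0.085], [0, 0, 0, -0.115, 0.085], [0, 0, 0, -0.115, 0.085], [0, 0, 0, -0.1145, 0.085], [-2, 0, 0, 0, 0.085], [-2, 0, 0, 0, 0.085], [-2, 0, 0, 0, 0.085], [0, -2, 0, 0, 0.085], [0, -2, 0, 0, 0.085], [0, -2, 0, 0, 0.085], [0, -2, 0, 0, 0.085]]]' 30
python3 inch.py '[[[0, -2, 0, 0, 0.085], [0, -2, 0, 0, 0.085], [0, -2, 0, 0, 0.085], [0, -2, 0, 0, 0.085], [0, -2, 0, 0, 0.085], [0, -2, 0, 0, 0.085], [0, -2, 0, 0, 0.085], [0, -2, 0, 0, 0.085], [0, -2, 0, 0, 0.085], [0, -2, 0, 0, 0.085], [0, -2, 0, 0, 0.085], [0, -2, 1, 0, 0.085]]]'
python3 -c "
from h import *
delta([.5117,-.0447,.20],106.66)"
```

```text
time: 1.1
ee_pos: [0.3434, 0.5033, 0.2515]
eef_rot: [-0.145, 0.989, -0.001, -0.001]
ft_force: [0.2, 0.3, 0.7]
grip_width: 0.0849
finger_force: 0.0
time: 2.1
ee_pos: [0.4818, 0.0457, 0.2376]
eef_rot: [-0.144, 0.99, 0.0, 0.003]
ft_force: [1.4, 1.1, 0.3]
grip_width: 0.0848
finger_force: 0.0
t 2.1 pos [0.4818 0.0457 0.2376] phi 106.62 tilt 0.39 j7 1.7
shift now  [-0.0025 -0.0952  0.0377]
turn rad -0.0008
shift after turn [-0.0027 -0.0952  0.0376]
```

In the tool's units: -0.038 m is -1.9, -0.037 m is -1.85.

```bash
python3 inch.py '[[[-0.135, -1.9, 0.5, 0, 0.085], [0, -1.85, 0.5, 0, 0.085], [0, -1, 0.85, 0, 0.085], [0, 0, 0, 0, 0.085], [0, 0, 0, 0, 0.085]]]'
python3 - <<'E'
from h import *
from rig import manip
delta([.5117,-.0447,.20],106.66)
w=manip.camera("wrist");np.savez("w1.npz",**w);t=manip.camera("top")
cv2.imwrite("pics/w1.png",w["img"])
P=cloud(w);m=(P[...,2]>.083)&(P[...,2]<.097)&(np.hypot(P[...,0]-.512,P[...,1]+.045)<.04)
q=P[m];print(len(q),np.median(q[:,2]));print(cv2.minAreaRect((q[:,:2]*1000).astype(np.float32)))
E
```

```text
time: 2.52
ee_pos: [0.5086, -0.0435, 0.1964]
eef_rot: [-0.143, 0.99, 0.0, -0.001]
ft_force: [0.1, -0.5, 0.4]
grip_width: 0.0847
finger_force: 0.0
t 2.52 pos [ 0.5086 -0.0435  0.1964] phi 106.48 tilt 0.17 j7 1.92
shift now  [-0.0027 -0.0021 -0.0036]
turn rad -0.0032
shift after turn [-0.0027 -0.0021 -0.0036]
902 0.09106855026641496
((509.35986328125, -45.967716217041016), (43.74525833129883, 11.603801727294922), 16.69633674621582)
```

View pics/w1.png

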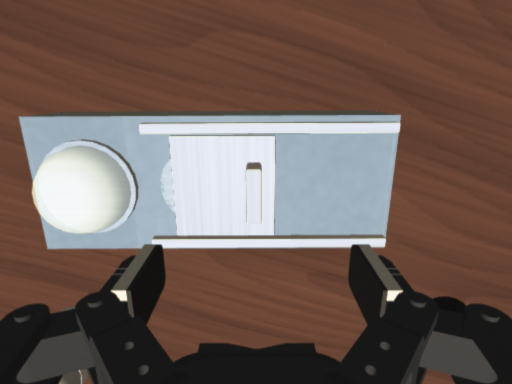

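The wrist view shows the rib upright at about (254,193), with the plate between the rails and the edge of the well at (167,185). The rib's depth fit (43.7 × 11.6 mm, z 0.091) agrees, so I'll descend and grip.

```bash
python3 - <<'E'
from h import *
w=load("w1");P=cloud(w);q=P[(np.abs(P[...,2]-.06)<.004)&(np.hypot(P[...,0]-.52,P[...,1]+.08)<.25)]
r=cv2.minAreaRect((q[:,:2]*1000).astype(np.float32));print(r)
a=np.radians(r[2] if r[1][0]<r[1][1] else r[2]-90);c=np.array(r[0]);print("well",c-11*np.array([-np.sin(a),np.cos(a)]))
delta([.5105,-.0455,.093],106.66)
E
python3 inch.py '[[[-0.075, 0.075, 1.5, 0, 0.085], [0, 0, 1.5, 0, 0.085], [0, 0, 1.25, 0, 0.085], [0, 0, 0.9, 0, 0.085], [0, 0, 0, 0, 0.085], [0, 0, 0, 0, 0.03], [0, 0, 0, 0, 0.0], [0, 0, 0, 0, 0], [0, 0, 0, 0, 0], [0, 0, 0, 0, 0]]]' 30
```

```text
((591.017578125, -57.80609130859375), (265.0126647949219, 303.5395812988281), 16.743343353271484)
well [594.18651329 -68.33974452]
t 2.62 pos [ 0.5094 -0.041   0.1978] phi 106.75 tilt 0.05 j7 1.92
shift now  [ 0.0003 -0.0047  0.1048]
turn rad 0.0015
shift after turn [ 0.0003 -0.0046  0.1048]
time: 3.45
ee_pos: [0.5113, -0.0404, 0.0959]
eef_rot: [-0.145, 0.989, 0.0, 0.001]
ft_force: [0.9, 0.7, 0.0]
grip_width: 0.0249
finger_force: 0.0
```

```bash
python3 inch.py '[[[0, 0, 0.1, 0, 0], [0, 0, 0, 0, 0], [0, 0, 0, 0, 0], [0, 0, 0, 0, 0], [0, 0, 0, 0, 0], [0, 0, 0, 0, 0]]]'
python3 -c "
from h import *
delta([.5105,-.0455,.093],106.66)"
```

```text
time: 3.95
ee_pos: [0.5115, -0.0409, 0.0939]
eef_rot: [-0.145, 0.989, -0.0, 0.001]
ft_force: [-1.0, -0.3, 5.3]
grip_width: 0.0113
finger_force: 32.6
t 3.95 pos [ 0.5115 -0.0409  0.0939] phi 106.64 tilt 0.13 j7 1.97
shift now  [ 0.0023 -0.0042  0.0009]
turn rad -0.0003
shift after turn [ 0.0023 -0.0042  0.0009]
```

```bash
python3 inch.py '[[[0, 0.5, 0, 0, 0], [0, 0.5, 0, 0, 0], [0, 0.5, 0, 0, 0], [0, 0.5, 0, 0, 0], [0, 0.5, 0, 0, 0], [0, 0.5, 0, 0, 0], [0, 0.4, 0, 0, 0], [0, 0.2, 0, 0, 0], [0, 0.1, 0, 0, 0], [0, 0, 0, 0, 0], [0, 0, 0, 0, 0]]]'
python3 -c "
from h import *
delta([.5115,-.0409,.093],106.66)"
```

```text
time: 4.87
ee_pos: [0.4898, 0.0314, 0.0939]
eef_rot: [-0.145, 0.989, 0.0, 0.001]
ft_force: [-0.1, -1.3, 8.0]
grip_width: 0.0114
finger_force: 32.9
t 4.87 pos [0.4898 0.0314 0.0939] phi 106.7 tilt 0.11 j7 1.8
shift now  [ 0.     -0.0755  0.0009]
turn rad 0.0007
shift after turn [-0.     -0.0755  0.0009]
```

```bash
python3 inch.py '[[[0, 0.1, 0, 0, 0], [0, 0.1, 0, 0, 0], [0, 0, 0, 0, 0], [0, 0, 0, 0, 0]]]'
python3 -c "
from h import *
delta([.5115,-.0409,.093],106.66)"
```

```text
time: 5.2
ee_pos: [0.4898, 0.0316, 0.0939]
eef_rot: [-0.144, 0.99, -0.002, 0.002]
ft_force: [1.8, -8.3, 4.7]
grip_width: 0.0114
finger_force: 32.6
t 5.2 pos [0.4898 0.0316 0.0939] phi 106.58 tilt 0.3 j7 1.79
shift now  [-0.0001 -0.0757  0.0012]
turn rad -0.0014
shift after turn [-0.     -0.0757  0.0009]
```

The hard stop is felt (8 N), so the cover is fully open, and the implied well is within 1 mm of the visual one. I'll release, rise and look at the uncovered well.

In the tool's units: -0.04 m is -2, -0.035 m is -1.75.

```bash
python3 inch.py '[[[0, -0.15, 0, 0, 0], [0, 0, 0, 0, 0.085], [0, 0, 0, 0, 0.085], [0, 0, 0, 0, 0.085], [0, 0, 0, 0, 0.085], [0, 0, 0, 0, 0.085], [0, 0, 0, 0, 0.085], [0, 0, -2, 0, 0.085], [0, 0, -2, 0, 0.085], [0, 0, -2, 0, 0.085], [0, -1.75, 0, 0, 0.085], [0, -1.75, 0, 0, 0.085]]]'
python3 inch.py '[[[0, 0, 0, 0, 0.085], [0, 0, 0, 0, 0.085], [0, 0, 0, 0, 0.085]]]'
python3 - <<'E'
from h import *
from rig import manip
w=manip.camera("wrist");np.savez("w2.npz",**w)
t=manip.camera("top");np.savez("t2.npz",**t)
s=manip.camera("side");np.savez("s2.npz",**s)
cv2.imwrite("pics/w2.png",w["img"])
P=cloud(w);m=(P[...,2]>.083)&(P[...,2]<.097)&(np.hypot(P[...,0]-.49,P[...,1]-.03)<.04)
q=P[m];print(len(q),cv2.minAreaRect((q[:,:2]*1000).astype(np.float32)))
delta([.525,-.089,.2],106.66)
E
```

```text
time: 6.2
ee_pos: [0.5111, -0.0342, 0.2159]
eef_rot: [-0.148, 0.989, 0.0, 0.003]
ft_force: [1.2, 0.0, -0.5]
grip_width: 0.0849
finger_force: 0.0
time: 6.45
ee_pos: [0.5087, -0.0353, 0.2123]
eef_rot: [-0.145, 0.989, 0.0, -0.0]
ft_force: [-0.1, -0.3, 0.8]
grip_width: 0.0847
finger_force: 0.0
915 ((486.646484375, 29.83074378967285), (43.72804260253906, 12.75300121307373), 16.770000457763672)
t 6.6 pos [ 0.5087 -0.0344  0.2123] phi 106.78 tilt 0.05 j7 1.9
shift now  [ 0.0002 -0.057   0.0123]
turn rad 0.002
shift after turn [ 0.0001 -0.057   0.0123]
```

View pics/w2.png

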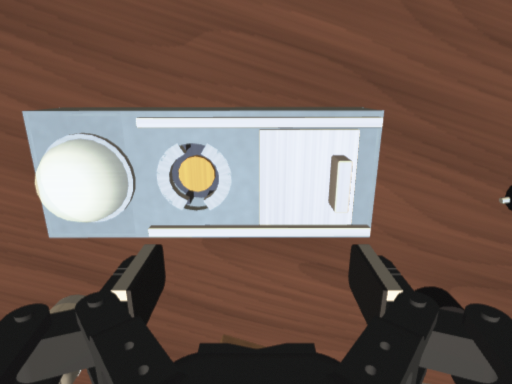

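The wrist view shows the open cover at (310,178), and the well's light ring with the dark hole and notches at about (194,176), brass disc at (196,174). Next I'll fit the ring and disc centres.

Run:
```python
from h import *
def fit(c,m,z,win,n):
    o=np.zeros(m.shape,np.uint8);x0,y0,x1,y1=win;o[y0:y1,x0:x1]=m[y0:y1,x0:x1]
    o=cv2.morphologyEx(o,cv2.MORPH_OPEN,np.ones((2,2),np.uint8))
    k=cv2.convexHull(max(cv2.findContours(o,0,1)[0],key=cv2.contourArea))
    q=(np.array([plane(c,*p[0],z)[:2] for p in k])*1000).astype(np.float32)
    e=cv2.fitEllipse(q);print(n,z,np.round(e[0],1),np.round(e[1],1)); return
for n,win in(("w2",(150,135,240,220)),("t2",(270,185,300,225)),("s2",(265,170,310,205))):
    c=load(n);im=c["img"].astype(int);hsv=cv2.cvtColor(c["img"],cv2.COLOR_BGR2HSV)
    fit(c,(im[...,2]>im[...,0]+40)&(hsv[...,1]>90),.048,win,n+" brass")
    if n=="w2":
        print(im[176,162],im[176,145],im[195,165],im[150,195],im[205,205])
    P=cloud(c)
    fit(c,(P[...,2]<.055)&(P[...,2]>.02),.06 if 0 else .06,win,n+" hole(depth)")
    k=(np.hypot(P[...,0]-.525,P[...,1]+.089)<.05)
    print(n,"deck z",np.median(P[k][:,2]))
    for name,lo in(("ring",15),):
        m=(im.min(2)>150)&(hsv[...,1]<30); fit(c,m,.06,win,n+" ring")
```

```text
w2 brass 0.048 [523.2 -88.2] [33.2 34.1]
[235 226 217] [204 190 172] [228 219 204] [126 108 101] [162 155 143]
w2 hole(depth) 0.06 [520.1 -88.9] [41.4 56.3]
w2 deck z 0.2499571448029173
w2 ring 0.06 [519.1 -72.8] [31.6 57.2]Traceback (most recent call last):
  File "<stdin>", line 10, in <module>
  File "<stdin>", line 7, in fit
cv2.error: OpenCV(4.12.0) /io/opencv/modules/imgproc/src/shapedescr.cpp:361: error: (-201:Incorrect size of input array) There should be at least 5 points to fit the ellipse in function 'fitEllipseNoDirect'
```

```bash
python3 inch.py '[[[0, 0, 0, 0.118, 0.085], [0, 0, 0, 0.118, 0.085], [0, 0, 0, 0.118, 0.085], [0, 0, 0, 0.118, 0.085], [0, 0, 0, 0.118, 0.085], [0, 0, 0, 0.118, 0.085], [0, 0, 0, 0.118, 0.085], [0, 0, 0, 0.118, 0.085], [0, 0, 0, 0.118, 0.085], [0, 0, 0, 0.118, 0.085], [0, 0, 0, 0.118, 0.085], [0, 0, 0, 0.118, 0.085]]]'
python3 - <<'E'
from h import *
for n,win in(("t2",(270,185,300,225)),("s2",(265,170,310,205))):
    c=load(n);im=c["img"].astype(int);x0,y0,x1,y1=win
    m=np.zeros(im.shape[:2],np.uint8);m[y0:y1,x0:x1]=(im[...,2]>im[...,0]+30)[y0:y1,x0:x1]
    M=cv2.moments(m,True);print(n,M["m00"])
    if M["m00"]: print(plane(c,M["m10"]/M["m00"],M["m01"]/M["m00"],.048))
delta([.459,.2525,.2],25.5)
E
```

```text
time: 7.6
ee_pos: [0.5088, -0.0345, 0.2124]
eef_rot: [0.535, 0.845, -0.0, -0.0]
ft_force: [-0.2, -0.1, 0.7]
grip_width: 0.0852
finger_force: 0.0
t2 1200.0
[ 0.54310894 -0.11352364  0.048     ]
s2 152.0
[ 0.48936724 -0.13522115  0.048     ]
t 7.6 pos [ 0.5088 -0.0345  0.2124] phi 25.3 tilt 0.03 j7 0.48
shift now  [0.2808 0.0776 0.0125]
turn rad -0.0034
shift after turn [0.2805 0.0786 0.0124]
```

In the tool's units: 0.035 m is 1.75, 0.02 m is 1.

```bash
python3 inch.py '[[[1.75, 0.5, 0, 0, 0.085], [1.75, 0.5, 0, 0, 0.085], [1.75, 0.5, 0, 0, 0.085], [1.75, 0.5, 0, 0, 0.085], [1.75, 0.5, 0, 0, 0.085], [1.75, 0.5, 0, 0, 0.085], [1.75, 0.5, 0, 0, 0.085], [1, 0.3, 0.5, 0, 0.085], [0.6, 0.1, 0, 0, 0.085], [0, 0, 0, 0, 0.085], [0, 0, 0, 0, 0.085], [0, 0, 0, 0, 0.085]]]'
python3 - <<'E'
from h import *
from rig import manip
w=manip.camera("wrist");np.savez("w3.npz",**w)
P=cloud(w);m=(P[...,2]>.062)&(P[...,2]<.08)&(np.hypot(P[...,0]-.459,P[...,1]-.2525)<.04)
q=P[m];print(len(q),np.median(q[:,2]),cv2.minAreaRect((q[:,:2]*1000).astype(np.float32)))
for n in("top","side"):
    c=manip.camera(n);im=c["img"].astype(int);P=cloud(c)
    m=((im[...,2]>im[...,0]+30)&(np.hypot(P[...,0]-.525,P[...,1]+.089)<.03)).astype(np.uint8)
    M=cv2.moments(m,True);print(n,M["m00"], M["m00"] and plane(c,M["m10"]/M["m00"],M["m01"]/M["m00"],.048))
    np.savez(n+"3.npz",**c)
delta([.459,.2525,.2],25.5)
E
```

```text
time: 8.6
ee_pos: [0.4608, 0.2459, 0.203]
eef_rot: [0.534, 0.845, -0.0, 0.0]
ft_force: [0.3, -0.4, -0.8]
grip_width: 0.0849
finger_force: 0.0
1377 0.07083003496935941 ((458.1037902832031, 253.16482543945312), (17.68869972229004, 54.120521545410156), 25.06937026977539)
top 134.0 [ 0.5242931  -0.08908343  0.048     ]
side 47.0 [ 0.52599611 -0.09305056  0.048     ]
t 8.75 pos [0.4609 0.2461 0.2031] phi 25.35 tilt 0.04 j7 -0.08
shift now  [0.0066 0.001  0.0031]
turn rad -0.0026
shift after turn [0.0066 0.001  0.0031]
```

Pack is agreed at about (0.459,0.2525), wing yaw 25.5°, top z 0.071, and the well at (0.5245,-0.089). Descending to grip the wing.

```bash
python3 inch.py '[[[0.3, 0.05, 1.5, -0.003, 0.085], [0, 0, 1.5, 0, 0.085], [0, 0, 1.5, 0, 0.085], [0, 0, 1.5, 0, 0.085], [0, 0, 0.6, 0, 0.085], [0, 0, 0.4, 0, 0.085], [0, 0, 0, 0, 0.085], [0, 0, 0, 0, 0.085]]]' 60
python3 -c "
from h import *
delta([.459,.2525,.0625],25.5)"
```

```text
time: 9.42
ee_pos: [0.4594, 0.2539, 0.0639]
eef_rot: [0.532, 0.846, 0.001, 0.0]
ft_force: [-0.6, 0.2, 0.7]
grip_width: 0.0852
finger_force: 0.0
t 9.42 pos [0.4594 0.2539 0.0639] phi 25.66 tilt 0.1 j7 -0.05
shift now  [-0.0011 -0.001   0.0014]
turn rad 0.0029
shift after turn [-0.0011 -0.001   0.0014]
```

In the tool's units: -0.001 m is -0.05, 0.001 m is 0.05.

```bash
python3 inch.py '[[[-0.05, 0, 0.05, 0, 0.0], [0, 0, 0, 0, 0], [0, 0, 0, 0, 0], [0, 0, 0, 0, 0], [0, 0, 0, 0, 0], [0, 0, 0, 0, 0], [0, 0, 0, 0, 0], [0, 0, 0, 0, 0], [0, 0, 0, 0, 0], [0, 0, 0, 0, 0], [0, 0, 0, 0, 0]]]' 60
python3 -c "
from h import *
delta([.459,.2525,.0625],25.5)"
```

```text
time: 10.33
ee_pos: [0.4593, 0.2531, 0.0622]
eef_rot: [0.532, 0.847, 0.001, 0.0]
ft_force: [-0.5, 0.7, 5.2]
grip_width: 0.0166
finger_force: 59.6
t 10.33 pos [0.4593 0.2531 0.0622] phi 25.7 tilt 0.07 j7 -0.05
shift now  [-0.0005 -0.0005 -0.0003]
turn rad 0.0035
shift after turn [-0.0005 -0.0005 -0.0003]
```

```bash
python3 inch.py '[[[0, 0, -1, 0, 0], [0, 0, -1.5, 0, 0], [0, 0, -1.5, 0, 0], [0, 0, -1.5, 0, 0], [0, 0, -1, 0, 0], [0, 0, 0, -0.118, 0], [0, 0, 0, -0.118, 0], [0, 0, 0, -0.118, 0], [0, 0, 0, -0.118, 0], [0, 0, 0, -0.118, 0], [0, 0, 0, -0.118, 0]]]'
python3 inch.py '[[[0, 0, 0, -0.118, 0], [0, 0, 0, -0.118, 0], [0, 0, 0, -0.118, 0], [0, 0, 0, -0.118, 0], [0, 0, 0, -0.118, 0], [0, 0, 0, -0.115, 0], [0, 0, 0, 0, 0], [0, 0, 0, 0, 0]]]'
python3 -c "
from h import *
delta([.5245,-.089,.19],106.66)"
```

```text
time: 11.25
ee_pos: [0.4578, 0.2522, 0.1902]
eef_rot: [0.203, 0.979, -0.001, -0.001]
ft_force: [-0.2, 0.4, -1.4]
grip_width: 0.017
finger_force: 59.2
time: 11.92
ee_pos: [0.4581, 0.2523, 0.1906]
eef_rot: [-0.143, 0.99, -0.001, -0.001]
ft_force: [0.3, -0.7, -3.2]
grip_width: 0.0171
finger_force: 59.2
t 11.92 pos [0.4581 0.2523 0.1906] phi 106.47 tilt 0.13 j7 1.32
shift now  [ 0.0331 -0.3461  0.0009]
turn rad -0.0033
shift after turn [ 0.0343 -0.346   0.0006]
```

```bash
python3 inch.py '[[[0.2, -2, 0, -0.003, 0], [0.25, -2, 0, 0, 0], [0.25, -2, 0, 0, 0], [0.25, -2, 0, 0, 0], [0.25, -2, 0, 0, 0], [0.25, -1.75, 0, 0, 0], [0.25, -1.5, 0, 0, 0], [0, -1, 0, 0, 0], [0, 0, 0, 0, 0], [0, 0, 0, 0, 0], [0, 0, 0, 0, 0], [0, 0, 0, 0, 0]]]'
python3 - <<'E'
from h import *
from rig import manip
ims=[]
for n in("wrist","side","top"):
    c=manip.camera(n);np.savez(n+"4.npz",**c);ims.append(c["img"])
a=cv2.resize(ims[0],(800,600))[200:,:][:400]
s=cv2.resize(ims[1][110:260,220:370],(200,200));
b=cv2.resize(ims[1][100:250,200:350],(200,200),interpolation=2);t=cv2.resize(ims[2][140:290,190:340],(200,200),interpolation=2)
cv2.imwrite("pics/m4.png",np.vstack([a,np.hstack([b,t,np.zeros((200,400,3),np.uint8)])]))
delta([.5245,-.089,.19],106.66)
E
```

```text
time: 12.92
ee_pos: [0.5084, -0.0282, 0.1913]
eef_rot: [-0.147, 0.989, 0.0, -0.0]
ft_force: [0.1, 0.2, -2.4]
grip_width: 0.017
finger_force: 59.4
t 13.07 pos [ 0.5085 -0.0286  0.1916] phi 106.93 tilt 0.02 j7 1.9
shift now  [ 0.0023 -0.0624  0.0015]
turn rad 0.0046
shift after turn [ 0.002  -0.0624  0.0016]
```

View pics/m4.png

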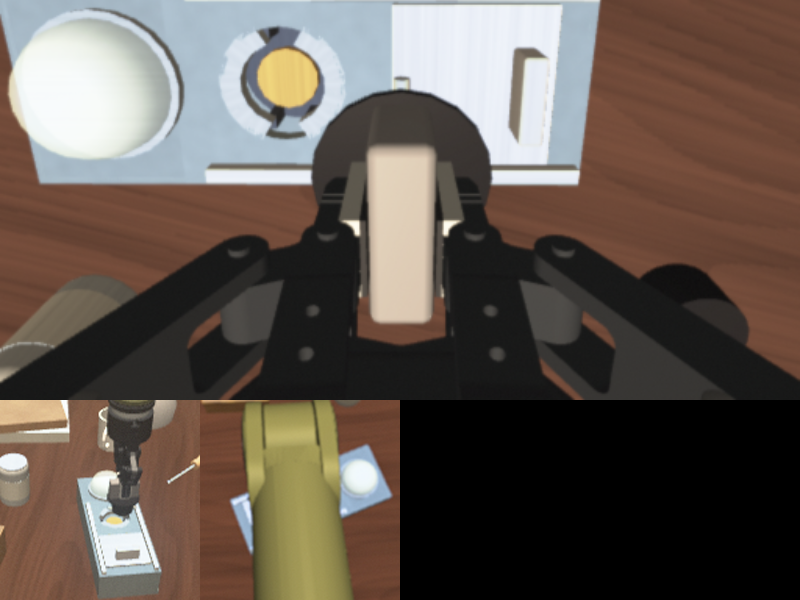

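The wing is gripped square, its top at about (257,275) px in the wrist frame, and the well is visible at (184,177) with its notches along the wing's direction. Now to compare both from this one camera.

Run:
```python
from h import *
c=load("wrist4");im=c["img"].astype(int);P=cloud(c)
w=(im.min(2)>110)&(im[...,2]>im[...,0]+8)&(P[...,2]>.15);w[:,:200]=0;w[:,320:]=0;w[:210]=0
q=P[w];z=np.median(q[:,2]);r=cv2.minAreaRect((q[:,:2]*1000).astype(np.float32));print("wing",z,r)
b=((im[...,2]>im[...,0]+40)).astype(np.uint8);b[:,:150]=0;b[:,215:]=0;b[:140]=0;b[210:]=0
k=cv2.convexHull(max(cv2.findContours(b,0,1)[0],key=cv2.contourArea))
e=cv2.fitEllipse((np.array([plane(c,*p[0],.048)[:2] for p in k])*1000).astype(np.float32));print("brass",e)
t=np.array([508.5,-28.6]);a=np.radians(16.66);X=np.array([np.cos(a),np.sin(a)]);Y=np.array([-np.sin(a),np.cos(a)])
W=np.array(r[0]);B=np.array(e[0])
print("wing-tcp box xy",(W-t)@X,(W-t)@Y,"well-wing",(B-W)@X,(B-W)@Y,"well-tcp plan",(np.array([524.5,-89])-t)@X,(np.array([524.5,-89])-t)@Y)
```

```text
wing 0.2000958753249819 ((485.0947265625, -37.979759216308594), (101.19264221191406, 27.94766616821289), 26.531335830688477)
brass ((522.543701171875, -89.30024719238281), (33.43668746948242, 34.458404541015625), 75.26453399658203)
wing-tcp box xy -25.11188710540615 -2.275924789048461 well-wing 21.163813184159334 -59.902514111696476 well-tcp plan -1.9878164927378037 -62.451649982936395
```

Run:
```python
from h import *
c=load("wrist4");im=c["img"].astype(int);P=cloud(c)
w=((im.min(2)>110)&(im[...,2]>im[...,0]+8)&(abs(P[...,2]-.2)<.006)).astype(np.uint8)
w[:,:225]=0;w[:,285:]=0;w[:215]=0;w[340:]=0
k=max(cv2.findContours(w,0,1)[0],key=cv2.contourArea);print(cv2.boundingRect(k))
r=cv2.minAreaRect((np.array([plane(c,*p[0],.2)[:2] for p in k])*1000).astype(np.float32));print(r)
t=np.array([508.5,-28.6]);a=np.radians(16.66);X=np.array([np.cos(a),np.sin(a)]);Y=np.array([-np.sin(a),np.cos(a)])
W=np.array(r[0]);B=np.array([522.54,-89.3])
print("wing-tcp",(W-t)@X,(W-t)@Y,"well-wing",(B-W)@X,(B-W)@Y)
```

```text
(235, 222, 43, 113)
((506.2660827636719, -29.308927536010742), (52.17215347290039, 16.64444351196289), 17.154483795166016)
wing-tcp -2.343387503091762 -0.03872312528072571 well-wing -1.6081613574625053 -62.13841786401413
```

In the tool's units: -0.03 m is -1.5, 0.0018 m is 0.09.

```bash
python3 inch.py '[[[0.09, -1.5, 0.5, 0.0045, 0], [0, -1.25, 0.5, 0, 0], [0, -0.365, 1, 0, 0], [0, 0, 0.65, 0, 0], [0, 0, 0, 0, 0], [0, 0, 0, 0, 0], [0, 0, 0, 0, 0]]]'
python3 -c "
from h import *
delta([.5246,-.0888,.135],106.66)"
```

```text
time: 13.65
ee_pos: [0.5255, -0.0892, 0.1395]
eef_rot: [-0.145, 0.989, 0.0, 0.001]
ft_force: [0.2, 0.5, -1.3]
grip_width: 0.0171
finger_force: 59.5
t 13.65 pos [ 0.5255 -0.0892  0.1395] phi 106.65 tilt 0.07 j7 2.06
shift now  [0.0007 0.0006 0.0045]
turn rad -0.0001
shift after turn [0.0007 0.0006 0.0045]
```

```bash
python3 inch.py '[[[0.035, 0.03, 0.25, 0, 0], [0, 0, 0.25, 0, 0], [0, 0, 0.25, 0, 0], [0, 0, 0.25, 0, 0], [0, 0, 0.25, 0, 0], [0, 0, 0.15, 0, 0], [0, 0, 0, 0, 0], [0, 0, 0, 0, 0]]]'
python3 -c "
from h import *
delta([.5246,-.0888,.0922],106.66)"
```

```text
time: 14.32
ee_pos: [0.524, -0.0897, 0.1106]
eef_rot: [-0.144, 0.99, 0.0, -0.0]
ft_force: [0.1, 0.1, -2.8]
grip_width: 0.0171
finger_force: 59.7
t 14.32 pos [ 0.524  -0.0897  0.1106] phi 106.57 tilt 0.01 j7 2.07
shift now  [-0.0008  0.0007  0.0184]
turn rad -0.0016
shift after turn [-0.0008  0.0007  0.0184]
```

It's inside, pins in the notches, with no contact force. Pressing home.

In the tool's units: 0.004 m is 0.2, 0.003 m is 0.15.

```bash
python3 inch.py '[[[-0.04, 0.03, 0.2, -0.0015, 0], [0, 0, 0.2, 0, 0], [0, 0, 0.2, 0, 0], [0, 0, 0.15, 0, 0], [0, 0, 0.1, 0, 0], [0, 0, 0.1, 0, 0], [0, 0, 0, 0, 0], [0, 0, 0, 0, 0]]]'
python3 -c "
from h import *
delta([.5246,-.0888,.0922],106.66)"
```

```text
time: 14.98
ee_pos: [0.5251, -0.0894, 0.0922]
eef_rot: [-0.145, 0.989, -0.0, 0.0]
ft_force: [-1.6, -1.8, 5.1]
grip_width: 0.0172
finger_force: 60.8
t 14.98 pos [ 0.5251 -0.0894  0.0922] phi 106.64 tilt 0.06 j7 2.08
shift now  [0.0003 0.0007 0.    ]
turn rad -0.0004
shift after turn [0.0003 0.0007 0.    ]
```

```bash
python3 inch.py '[[[0, 0.025, 0.05, 0, 0], [0, 0, 0.05, 0, 0], [0, 0, 0, 0, 0], [0, 0, 0, 0, 0]]]'
python3 -c "
from h import *
delta([.5246,-.0888,.0922],106.66)"
```

```text
time: 15.32
ee_pos: [0.5251, -0.0893, 0.0922]
eef_rot: [-0.145, 0.989, -0.0, 0.001]
ft_force: [-7.1, -2.5, 18.5]
grip_width: 0.0169
finger_force: 62.8
t 15.32 pos [ 0.5251 -0.0893  0.0922] phi 106.63 tilt 0.07 j7 2.08
shift now  [ 0.0003  0.0007 -0.    ]
turn rad -0.0006
shift after turn [ 0.0003  0.0007 -0.    ]
```

Home: the collar is seated (force jumped to 18 N with z unchanged). Now the clockwise twist.

```bash
python3 inch.py '[[[0, 0, 0, 0.08, 0], [0, 0, 0, 0.08, 0], [0, 0, 0, 0.08, 0], [0, 0, 0, 0.08, 0], [0, 0, 0, 0.08, 0], [0, 0, 0, 0.08, 0], [0, 0, 0, 0.08, 0], [0, 0, 0, 0.08, 0]]]' 80
python3 -c "
from h import *
delta([.5246,-.0888,.0922],16.66)
from rig import manip;print(manip.observe()['moment'])"
```

```text
time: 15.98
ee_pos: [0.5264, -0.0891, 0.0922]
eef_rot: [0.175, 0.985, 0.0, 0.002]
ft_force: [-2.3, -1.6, 15.7]
grip_width: 0.0171
finger_force: 77.8
t 15.98 pos [ 0.5264 -0.0891  0.0922] phi 69.84 tilt 0.24 j7 1.46
shift now  [ 0.0018 -0.0004  0.    ]
turn rad 0.9281
shift after turn [ 0.0008 -0.0017  0.    ]
[-0.60425827  0.94329345  0.33525443]
```

In the tool's units: 0.0005 m is 0.025.

```bash
python3 inch.py '[[[0.025, 0, 0, 0.08, 0], [0.025, 0, 0, 0.08, 0], [0, 0, 0, 0.08, 0], [0, 0, 0, 0.08, 0], [0, 0, 0, 0.08, 0], [0, 0, 0, 0.08, 0], [0, 0, 0, 0.08, 0], [0, 0, 0, 0.08, 0], [0, 0, 0, 0.08, 0], [0, 0, 0, 0.08, 0], [0, 0, 0, 0.05, 0], [0, 0, 0, 0, 0]]]'
python3 inch.py '[[[0, 0, 0, 0, 0], [0, 0, 0, 0, 0], [0, 0, 0, 0, 0], [0, 0, 0, 0, 0], [0, 0, 0, 0, 0]]]'
python3 - <<'E'
from h import *
from rig import manip
delta([.5246,-.0888,.0922],16.66)
print(manip.observe()['moment'])
c=manip.camera("wrist");np.savez("w5.npz",**c);s=manip.camera("side")
a=cv2.resize(c["img"],(500,375));b=cv2.resize(s["img"][120:260,230:340],(295,375))
cv2.imwrite("pics/m5.png",np.hstack([a,b]))
im=c["img"].astype(int);P=cloud(c)
w=((im.min(2)>110)&(im[...,2]>im[...,0]+8)&(abs(P[...,2]-.101)<.008)).astype(np.uint8);w[:,:225]=0;w[:,285:]=0;w[:215]=0;w[340:]=0
k=max(cv2.findContours(w,0,1)[0],key=cv2.contourArea)
print(cv2.minAreaRect((np.array([plane(c,*p[0],.101)[:2] for p in k])*1000).astype(np.float32)),np.median(P[w>0][:,2]))
E
```

```text
time: 16.98
ee_pos: [0.5252, -0.0905, 0.0922]
eef_rot: [0.565, 0.825, 0.0, 0.002]
ft_force: [-2.1, -5.3, 17.1]
grip_width: 0.0168
finger_force: 78.1
time: 17.4
ee_pos: [0.5253, -0.0905, 0.0922]
eef_rot: [0.565, 0.825, 0.0, 0.002]
ft_force: [-2.7, -4.5, 16.6]
grip_width: 0.0171
finger_force: 78.1
t 17.4 pos [ 0.5253 -0.0905  0.0922] phi 21.23 tilt 0.25 j7 0.65
shift now  [ 0.0018 -0.      0.    ]
turn rad 0.0798
shift after turn [ 0.0018 -0.0002  0.    ]
[-1.03854597  1.05210044  0.09010569]
((523.8827514648438, -90.27389526367188), (16.602561950683594, 51.807708740234375), 21.197460174560547) 0.10100588881992636
```

View pics/m5.png

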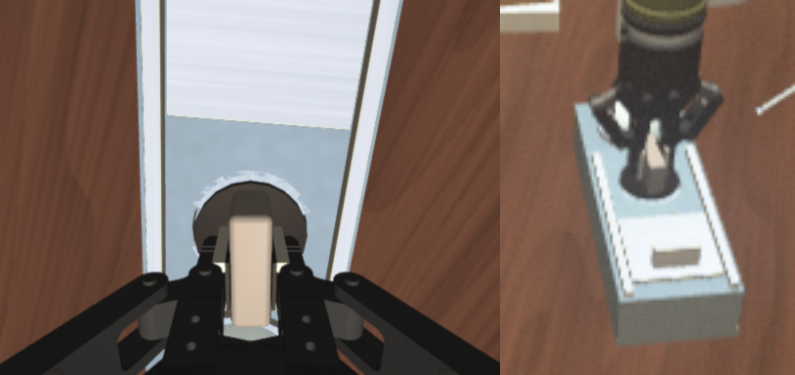

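The picture shows the wing turned and still gripped, the collar flat on the deck and the cover open. By measurement the wing is at 21.2° (turned 1.49 rad), its top at 0.101 m (underside at 30 mm), and it's within 2 mm of the axis. Handing in.

```bash
python3 -c "
from rig import manip
print(manip.finish_job())"
```

```text
the job is handed in; nothing more can be done
None
```

I handed the job in with the cover fully open and the pack pressed home, turned about 1.49 rad clockwise and still gripped; the hand-in returned no verdict, so I can't say whether it passed.

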